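Switch off the charging drawer for the night

ROBOT

A 6-joint arm with a two-finger parallel gripper is mounted at the origin on the work surface. World frame = base frame: x ahead of the robot, y to its left, z up, the work surface at z = 0. Lengths are in mm, angles in rad, forces in N, time in s.
With the tool pointing down it reaches from about 300 to 775 mm from the base axis. Payload 14.6 kg.
Tool frame: the origin (TCP) lies at the very end of the fingers, on their centre line; the grasp point (between the pads) lies 19 mm behind it; z points along the fingers, y is the line along which they close (so a half turn about z gives the same grasp; the last joint's range is limited). The gripper opens to 94 mm and grips with 3 to 60 N. Pads are 16 mm wide; open, the fingers measure 119 mm over their backs; the gripper's body (75 mm by 177 mm) begins 78 mm behind the grasp point.
Start: joints at [-1.229, 0.3, 1.521, -0, 1.321, -0.067], TCP at [218.622, -504.672, 205.446] pointing down, gripper open.
Joint ranges: [-3.03, 3.03], [-0.79, 2.21], [0.23, 2.52], [-1.04, 4.18], [0, 3.07], [-2.55, 2.55]. Speed limits (rad/s): [2.22, 2.22, 2.57, 3.14, 3.14, 3.14].

INTERFACE

Orientations are given as [roll, pitch, yaw] about the fixed x, y, z axes, in that order (R = Rz(yaw) Ry(pitch) Rx(roll)).
In Python, from cell import manip, camera, get_calibration gives the robot as it stands. The module is installed in compiled form; this text tells all that it offers.
- The arm moves only by the tool jog_arm, never from a script. Its argument "plan" is one flat list of numbers, 6 for each row, row after row: the shift along the world's x, y, z in m, then the turn, a rotation vector about the world's x, y, z in degrees. A call has 1 to 20 rows; each row is the pose to reach, as a shift and turn from the pose commanded when the call began; what a row does not reach only later rows make up. A row lasts 1/10 s, in which the tool goes at most 50 mm and 8.59 degrees, less where a joint would pass 70% of its speed; a pose out of reach is approached as far as the arm can. A call with a gripper value outside its range is refused whole. "claw" is the finger opening in m, from 0 to 0.094, set as the call begins (left out, the last holds). The fingers move at their own pace and stop on an object; "force" is the grip in N (left out, the last holds). Time passes only in rows, so rows that repeat a pose let the fingers close. It gives the time, the measured TCP pose, the force, the opening and the grip force at its end, in the units of the state.
- manip.read_state(): the state, without advancing time (a new reading comes with each control period).
- camera(name): name is "scene" or "top"; returns (picture, depth): 480x640x3 uint8, red, green, blue; 480x640 float32, mm along the optical axis (not along the pixel's ray), 0 where there is no reading.
- get_calibration(name): a dict with "fx", "fy", "cx", "cy" (pixels), "k1" (the pictures are not rectified: a ray, as slopes to the right and down, at radius r is drawn at 1 + k1 r^2 times it, then the intrinsics apply), "origin" and "attitude" of the camera in the world. Camera axes: x right, y down, z forward; pixel columns grow to the right and rows downward; lengths in mm; the calibration is good to about 2 mm. A picture is of the moment at which its call begins. get_calibration takes no time and is no camera call.
- manip.sign_off(): hands the job in; it is judged then, once.
The state is a dict: "clock": time; "joints": joint angles; "qd": joint speeds; "effort": joint torques, N m; "eef_pos": TCP position; "eef_rot": TCP orientation; "wrist_force": force on the tool from outside, world axes, zero at the start; "moment": the same for the moment, N m; "finger_gap": finger opening in mm; "finger_force": force on a finger pad.
Only numpy, scipy, OpenCV 4.12 (cv2) and the standard library are available. Lean on these libraries where they do the work, as an engineer would, in place of code of your own. Each camera call takes 0.05 s, during which the arm holds its last target. There are 200 camera calls.

TASK

Take the salad tongs that block the drawer of the clear organiser and lay them down (do not drop them) flat inside the low wooden tray, then pull the drawer fully out. Sweep all four toggle switches in it off in one drag along the row, not lifting away from the row until all four are over, and then push the drawer fully home. Leave everything else on the bar where it stands.

Things in the scene. Friction and masses are not known exactly. Their poses are not given: they have to be found in the camera images.
- organiser: Clear two-tier organiser, fixed, 180 deep (x) x 320 wide (y) x 204 high. Origin: centre of its underside, on the bar. x points from front to back, y to its left seen from the robot. Front face: plane x = -90 mm. The drawer fills the lower tier (to z = 92 mm); the upper tier is a closed bin rising flush with the front face, so a vertical gripper over the open drawer's switches would hit it.
- bank (a point): Middle of the row of four toggle pivots in the drawer, 28 mm above the bar; moves with the drawer, axes parallel to the organiser's. The pivots are at y = -105, -35, 35 and 105 mm. With the drawer fully out the row is 16 mm before the organiser's front face: lean the tool back towards the robot by 30 to 40 degrees. Drawer side walls end 46 mm above the bar.
- handle (a point): Middle of the drawer's bar handle: a steel bar 12 mm thick and 110 mm long parallel to the organiser's y axis, 50 mm above the bar top, 45 mm before the drawer's front panel face, held by a leg at each end. The panel is 306 wide, its top edge 62 mm above the bar, and sticks out 8 mm from the front face when shut. It moves with the drawer (axes parallel to the organiser's).
- drawer_body (a joint): Drawer travel in m: 0 shut, 0.110 fully out (towards the organiser's -x, towards the robot). Slides with about 1.5 N of friction and stays where left.
- tongs_center (a point): Centre (half-way up, 11 mm over the underside) of the loose aluminium salad tongs, closed and rigid: 190 mm long (x axis), 22 mm high, 26 mm wide at the centre, at most 35 mm wide at the jaws; about 0.14 kg. x axis along their length, z up. They start lying on the bar across the front of the drawer, about 115 mm before the organiser's front face, in the drawer's way.
- tray: Low open wooden tray, fixed, 270 (x) x 140 (y) x 25 high outside, walls 6 mm, floor 6 mm thick. Origin: centre of its underside. It lies left or right of the drawer; a marble board of the same outline lies on the other side.
- switch_1 (a joint): Toggle 1, the robot's right-hand end of the row (organiser -y): paddle 16 wide, 10 thick, reaching 45 mm from its pivot. Angle in rad: 0 = on, leaning 0.35 from upright to organiser -y (right); 0.35 = upright; 1.35 = fully off, leaning 1.0 to +y (left). Starts between 0 and 0.15; off means past 0.8. About 1 N at the tip moves it; it stays where left. Tip over the pivot: 42 mm when on, 24 mm when fully off.
- switch_2 (a joint): Toggle 2, second from the right: paddle 16 wide, 10 thick, reaching 45 mm from its pivot. Angle in rad: 0 = on, leaning 0.35 from upright to organiser -y (right); 0.35 = upright; 1.35 = fully off, leaning 1.0 to +y (left). Starts between 0 and 0.15; off means past 0.8. About 1 N at the tip moves it; it stays where left. Tip over the pivot: 42 mm when on, 24 mm when fully off.
- switch_3 (a joint): Toggle 3, third from the right: paddle 16 wide, 10 thick, reaching 45 mm from its pivot. Angle in rad: 0 = on, leaning 0.35 from upright to organiser -y (right); 0.35 = upright; 1.35 = fully off, leaning 1.0 to +y (left). Starts between 0 and 0.15; off means past 0.8. About 1 N at the tip moves it; it stays where left. Tip over the pivot: 42 mm when on, 24 mm when fully off.
- switch_4 (a joint): Toggle 4, the left-hand end of the row (organiser +y): paddle 16 wide, 10 thick, reaching 45 mm from its pivot. Angle in rad: 0 = on, leaning 0.35 from upright to organiser -y (right); 0.35 = upright; 1.35 = fully off, leaning 1.0 to +y (left). Starts between 0 and 0.15; off means past 0.8. About 1 N at the tip moves it; it stays where left. Tip over the pivot: 42 mm when on, 24 mm when fully off.
- garlic_press: Stainless garlic press lying on the bar, 180 x 38 x 28 high. A bystander, to be left alone. Origin: centre of its underside.
- egg_cup: Teal ceramic egg cup, 50 wide, 66 high, on the marble board. A bystander, to be left alone. Origin: centre of its underside.
- jar: Round glass jar with steel twist cap, 90 wide, 130 high. A bystander, to be left alone. Origin: centre of its underside.
- mug: White mug, 80 wide, 90 high. A bystander, to be left alone. Origin: centre of its underside.
- pepper_mill: Wooden pepper mill, 52 wide, 150 high. A bystander, to be left alone. Origin: centre of its underside.
- bowl: White bowl, 130 wide, 55 high. A bystander, to be left alone. Origin: centre of its underside.
Things that resemble listed ones, but are neither listed nor needed, are in the scene too. Leave any black look-alike of the part that bears tongs_center alone.

How it is judged (in metres and radians):
On the way, in this order (a step that is already met when the one before it is completed fails the run):
1. the tongs lie flat in the tray, let go (x of tongs_center in the frame of tray between -0.05 and 0.05 m and y of tongs_center in the frame of tray between -0.05 and 0.05 m and z of tongs_center in the frame of tray below 0.03 m and angle between tongs_center's own z axis and vertical below 0.2 rad and contact force between tongs and the fingers below 0.1 N), for 0.2 s.
2. the drawer is pulled fully out (value of joint drawer_body above 0.1 m), for 0.2 s.
3. all four toggles are off, the drawer still out (value of joint each of switch_1, switch_2, switch_3, switch_4 above 0.8 rad and value of joint drawer_body above 0.085 m), for 0.1 s.
4. the drawer is home again, all toggles still off (value of joint each of switch_1, switch_2, switch_3, switch_4 above 0.8 rad and value of joint drawer_body below 0.008 m), for 0.2 s.
At the end, for the whole second after the job is handed in: All four toggles are off (joint past 0.8 of 1.35 rad), the drawer is home (within 8 mm of shut), and the tongs lie flat (within 0.2 rad) and still in the tray, their centre within 50 mm of the tray's centre along each tray axis and less than 30 mm above the tray's underside (all of step 4 and x of tongs_center in the frame of tray between -0.05 and 0.05 m and y of tongs_center in the frame of tray between -0.05 and 0.05 m and z of tongs_center in the frame of tray below 0.03 m and angle between tongs_center's own z axis and vertical below 0.2 rad and linear speed of tongs below 0.03 m/s); the robot touches nothing.
It fails at once if the tongs are let go of while held high (their centre over 70 mm above the bar) (height (world z) of tongs_center above 0.07 m and contact force between tongs and the fingers below 0.1 N).
It fails at once if the finger leaves the row part-way: the grasp point is over 150 mm above the bar while some toggles are off and others still on (value of joint any of switch_1, switch_2, switch_3, switch_4 above 0.8 rad and value of joint any of switch_1, switch_2, switch_3, switch_4 below 0.35 rad and height (world z) of the grasp point above 0.15 m).
It fails at once if a bystander (garlic press, egg cup, jar, mug, pepper mill or bowl) is moved by more than 30 mm (distance of any of garlic_press, egg_cup, jar, mug, pepper_mill, bowl from where it was at the start of the episode above 0.03 m).
It also fails if it takes over 72 s, if anything falls off the work surface, if the arm or the gripper's body presses on something with over 40 N, if the wrist force passes 120 N, or if a joint passes its speed limit or range.

## Working session

There is one attempt and no reset: what is moved stays moved. The work goes in short steps, Python scripts to look and compute and a tool call to move; the robot and the scene stay as the last step left them, time stands still between calls to the robot, and variables do not carry over. Pictures are saved under pics/ and viewed, at most 10 in all, crops included, and the job is handed in when it is done.

Besides the shell and the picture viewer there is one more tool, called by a JSON object that holds its "name" and its "arguments". jog_arm: Moves the arm, as the interface text tells. Its arguments: {"type":"object","properties":{"plan":{"type":"array"},"claw":{"type":"number"},"force":{"type":"number"}},"required":["plan"]}

```bash
mkdir -p pics; python3 - <<'E'
from cell import manip,camera,get_calibration
import cv2,numpy as np
for n in("scene","top"):
    p,d=camera(n); cv2.imwrite(f"pics/{n}0.png",p[:,:,::-1]); np.save(f"{n}0.npy",d); print(n,get_calibration(n))
print(manip.read_state())
E
```

```text
scene {'fx': 471.1752197434453, 'fy': 471.1752197434453, 'cx': 313.3321521643706, 'cy': 239.32456555253037, 'k1': -0.00632865929749343, 'origin': array([ 524.62433932,  350.01154848, 1205.83133228]), 'attitude': array([-2.84338504e+00, -2.10867985e-04,  3.00256778e+00])}
top {'fx': 614.1610766039754, 'fy': 614.1610766039754, 'cx': 323.6934689774824, 'cy': 231.17234253222412, 'k1': -0.11946488280702078, 'origin': array([ 168.97385986,  -20.65435474, 1908.29225991]), 'attitude': array([-2.96741893,  0.01044354, -1.58553865])}
{'clock': 0.1, 'joints': array([-1.22857741e+00,  3.00407501e-01,  1.52151338e+00,  9.88739434e-06,
        1.32068680e+00, -6.66022416e-02]), 'qd': array([-0.00019938, -0.00160579, -0.00070659, -0.00130294,  0.00184224,
        0.001385  ]), 'effort': array([ 1.60557080e-03, -5.32649982e+01, -3.53286660e+01,  7.09466077e-02,
        2.35075015e-02, -6.89853550e-05]), 'eef_pos': array([ 218.56158008, -504.45809365,  204.94985316]), 'eef_rot': array([-3.14058052e+00, -7.71085172e-05,  4.08818663e-01]), 'wrist_force': array([-0.29215156,  0.19649662, -0.08055673]), 'moment': array([-0.05298627,  0.02445977,  0.04401987]), 'finger_force': 0.0, 'finger_gap': 93.66303037468127}
```

View pics/top0.png

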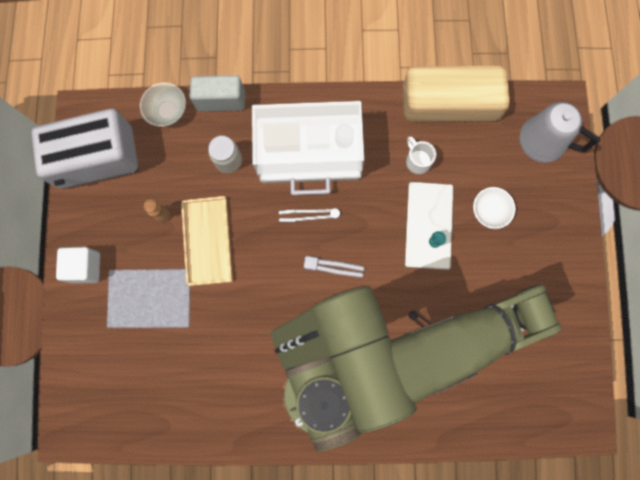

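View pics/scene0.png

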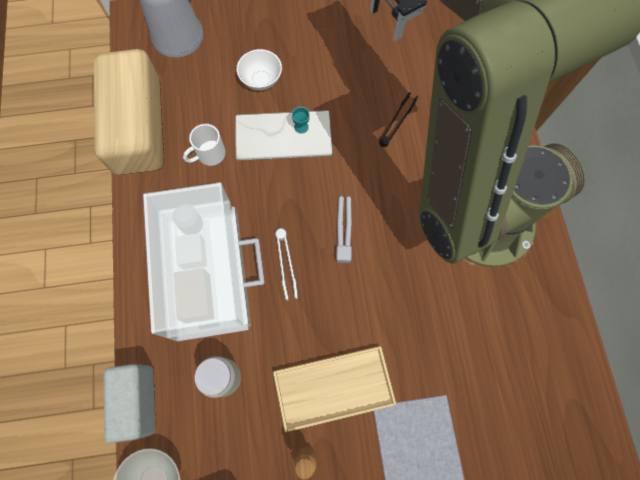

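The top view shows the pale tongs at about (310,215) across the drawer, with the drawer handle at (311,186). The wooden tray is at (207,240), on the robot's left, and the marble board at (430,225), on its right. The garlic press is at (335,267). The scene view shows the tongs at (287,265), the tray at (335,388) and the black look-alike at (400,120).

```bash
cat > h.py <<'E'
import numpy as np,cv2
from scipy.spatial.transform import Rotation as R
from cell import manip,camera,get_calibration
def slopes(n,uv):
    c=get_calibration(n); K=np.array([[c['fx'],0,c['cx']],[0,c['fy'],c['cy']],[0,0,1]])
    s=cv2.undistortPoints(np.asarray(uv,float).reshape(-1,1,2),K,np.array([c['k1'],0,0,0,0]))[:,0]
    return c,R.from_euler('xyz',c['attitude']).as_matrix(),np.c_[s,np.ones(len(s))]
def plane(n,uv,z):
    c,M,s=slopes(n,uv); r=s@M.T; return c['origin']+r*((z-c['origin'][2])/r[:,2])[:,None]
def cloud(n,d):
    v,u=np.mgrid[:480,:640]; c,M,s=slopes(n,np.c_[u.ravel(),v.ravel()])
    return ((s*d.reshape(-1,1))@M.T+c['origin']).reshape(480,640,3)
E
python3 - <<'E'
from h import *
for n in("scene","top"):
    d=np.load(n+"0.npy"); P=cloud(n,d); img=cv2.imread(f"pics/{n}0.png"); hsv=cv2.cvtColor(img,cv2.COLOR_BGR2HSV)
    z=P[...,2]; print(n,"bar z",np.median(z[(abs(z)<15)&(d>0)]))
    boxes={"scene":dict(tongs=(270,222,302,305),press=(333,190,357,268),tray=(268,340,402,435)),
           "top":dict(tongs=(272,204,345,226),press=(300,253,368,281),tray=(178,192,238,290))}[n]
    for k,(u0,v0,u1,v1) in boxes.items():
        m=np.zeros((480,640),np.uint8)
        H=hsv.astype(int)
        mk=(H[...,1]<90)&(H[...,2]>120) if k!="tray" else (H[...,2]>165)&(H[...,1]>40)&(H[...,0]>12)
        m[v0:v1,u0:u1]=mk[v0:v1,u0:u1]
        ncc,l,st,_=cv2.connectedComponentsWithStats(m)
        if k=="tray": m=(l==1+np.argmax(st[1:,4])).astype(np.uint8)
        vv,uu=np.nonzero(m); zz=z[vv,uu]
        ht=dict(tongs=11,press=20,tray=15)[k]
        W=plane(n,np.c_[uu,vv],ht)[:,:2]
        r=cv2.minAreaRect(W.astype(np.float32)); print(k,len(uu),"rect",np.round(r[0]),np.round(r[1]),round(r[2],1),"z pct",np.round(np.percentile(zz,[5,25,50,75,95])))
        print("  box",np.round(cv2.boxPoints(r)).tolist())
    # organiser & handle heights
    for lo,hi in((44,58),(56,70),(196,212)):
        m=(z>lo)&(z<hi)&(P[...,1]>-180)&(P[...,1]<220)&(P[...,0]>380)&(P[...,0]<900)
        q=P[m][:,:2]; print(lo,hi,len(q), cv2.minAreaRect(q.astype(np.float32)) if len(q)>3 else "")
img=cv2.imread("pics/scene0.png"); a=cv2.resize(img[170:350,130:370],(800,600),interpolation=cv2.INTER_CUBIC); cv2.imwrite("pics/crop1.png",a)
E
```

```text
scene bar z -0.522197080287583
tongs 568 rect [556.  40.] [ 38. 196.] 4.0 z pct [-4. -0. 16. 20. 23.]
  box [[530.0, 136.0], [544.0, -59.0], [582.0, -57.0], [569.0, 138.0]]
press 804 rect [389. -30.] [185.  37.] 80.7 z pct [ 1. 12. 15. 24. 30.]
  box [[356.0, -118.0], [392.0, -124.0], [422.0, 58.0], [386.0, 64.0]]
tray 6697 rect [476. 365.] [272. 142.] 5.0 z pct [ 1.  4.  5.  8. 24.]
  box [[335.0, 424.0], [347.0, 283.0], [618.0, 307.0], [606.0, 448.0]]
44 58 538 ((692.4893188476562, 75.68931579589844), (366.3399353027344, 160.32150268554688), 62.12337875366211)
56 70 520 ((690.6119384765625, 74.90950012207031), (364.1510009765625, 157.08721923828125), 62.33649444580078)
196 212 11392 ((762.4984130859375, 38.3614501953125), (181.1653594970703, 321.0388488769531), 1.1363835334777832)
top bar z 0.38869325134919563
tongs 650 rect [557.  40.] [ 43. 196.] 1.4 z pct [-7. -0.  8. 18. 26.]
  box [[533.0, 137.0], [537.0, -59.0], [581.0, -58.0], [576.0, 139.0]]
press 845 rect [390. -34.] [190.  46.] 79.6 z pct [-5.  3. 13. 20. 32.]
  box [[351.0, -124.0], [395.0, -132.0], [430.0, 55.0], [385.0, 63.0]]
tray 3944 rect [479. 366.] [278. 145.] 4.9 z pct [-2.  3.  7. 11. 26.]
  box [[335.0, 427.0], [347.0, 282.0], [624.0, 306.0], [612.0, 451.0]]
44 58 344 ((648.377197265625, 35.28644561767578), (69.0022201538086, 316.181884765625), 1.2427396774291992)
56 70 333 ((644.4530639648438, 36.59979248046875), (63.75006866455078, 317.25201416015625), 0.37316659092903137)
196 212 6142 ((763.837158203125, 37.947113037109375), (186.4647674560547, 321.38677978515625), 1.0486392974853516)
```

View pics/crop1.png

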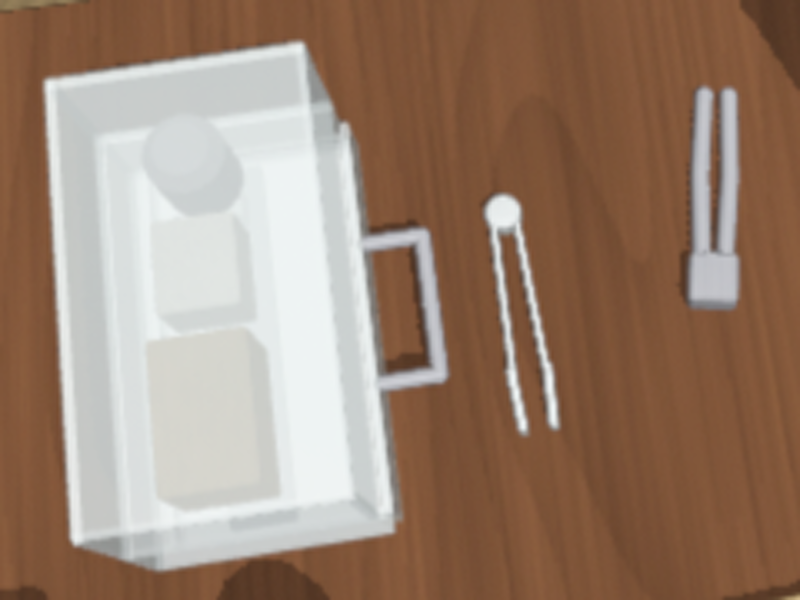

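The enlarged crop shows the ball (hinge) end of the tongs at crop (502,213) and the jaws at (523,432) and (556,427). The handle bar runs from (423,235) to (440,375).

```bash
python3 - <<'E'
from h import *
f=lambda a:np.array(a)*.3+[130,170]
a,b=plane("scene",[f([502,213])],14)[0],plane("scene",[f([539,430])],8)[0]
print("tongs ends",a.round(1),b.round(1),"yaw",np.degrees(np.arctan2(b[1]-a[1],b[0]-a[0])),"len",np.linalg.norm((b-a)[:2]),"mid",(a+b)/2)
h=plane("scene",f([[423,235],[440,375]]),56); print("handle bar ends",h.round(1))
hb=plane("top",[[292,191],[330,191]],56); print("handle top cam",hb.round(1))
# organiser front top edge at z=204
for n in("scene","top"):
    P=cloud(n,np.load(n+"0.npy")); m=(P[...,2]>198)&(P[...,2]<210)&(abs(P[...,1]-38)<175)&(P[...,0]>600)&(P[...,0]<900)
    q=P[m]; e=[]
    for y in range(-100,180,10):
        s=q[abs(q[:,1]-y)<5]
        if len(s)>5:e.append((y,np.percentile(s[:,0],2),np.percentile(s[:,0],98)))
    e=np.array(e); print(n,"front fit",np.polyfit(e[:,0],e[:,1],1),"back",np.polyfit(e[:,0],e[:,2],1),"y",q[:,1].min(),q[:,1].max())
for k,n,uv,z in(("mill","top",(149,206),150),("mill s","scene",(306,460),150),("jar","scene",(213,377),130),("egg","scene",(300,116),66),("mug","scene",(207,140),90)): print(k,plane(n,[uv],z)[0].round())
E
```

```text
tongs ends [557.6 -39.7  14. ] [550.4 136.    8. ] yaw 92.365088463618 len 175.91236396687245 mid [553.98068641  48.15838803  11.        ]
handle bar ends [[618.4 -16.8  56. ]
 [617.2  93.5  56. ]]
handle top cam [[623.3  90.3  56. ]
 [621.3 -27.5  56. ]]
scene front fit [-1.94551055e-02  6.76558089e+02] back [-1.84334762e-02  8.48686396e+02] y -123.00869901137389 200.0721038933845
top front fit [-2.30412314e-02  6.77351886e+02] back [-2.09154101e-02  8.51360447e+02] y -123.84760377236148 197.81329233307142
mill [563. 510. 150.]
mill s [560. 496. 150.]
jar [740. 305. 130.]
egg [ 463. -354.   66.]
mug [ 718. -301.   90.]
```

{"name": "jog_arm", "arguments": {"plan": [0.04,0.06,0,0,0,8,0.08,0.12,0,0,0,16,0.11,0.17,0,0,0,24,0.14,0.22,0,0,0,32,0.17,0.27,0,0,0,40,0.2,0.32,0,0,0,46,0.23,0.37,-0.02,0,0,52,0.26,0.42,-0.04,0,0,58,0.29,0.46,-0.06,0,0,63,0.31,0.5,-0.08,0,0,67,0.33,0.53,-0.09,0,0,69,0.3375,0.5447,-0.1,0,0,69,0.3375,0.5447,-0.11,0,0,69,0.3375,0.5447,-0.11,0,0,69,0.3375,0.5447,-0.11,0,0,69], "claw": 0.06, "force": 20}}

```text
clock: 1.6
eef_pos: [555.7, 41.0, 94.1]
eef_rot: [-3.139, -0.0, 1.615]
wrist_force: [-0.3, -0.5, -0.1]
finger_gap: 60.1
finger_force: 0.0
```

{"name": "jog_arm", "arguments": {"plan": [0,0,-0.02,0,0,0,0,0,-0.04,0,0,0,0,0,-0.06,0,0,0,0,0,-0.075,0,0,0,0,0,-0.085,0,0,0,0,0,-0.09,0,0,0,0,0,-0.09,0,0,0,0,0,-0.09,0,0,0]}}

```text
clock: 2.4
eef_pos: [556.5, 39.9, 6.1]
eef_rot: [3.141, 0.0, 1.613]
wrist_force: [0.2, -1.3, -0.1]
finger_gap: 60.1
finger_force: 0.0
```

{"name": "jog_arm", "arguments": {"plan": [0,0,0,0,0,0,0,0,0,0,0,0,0,0,0,0,0,0,0,0,0,0,0,0,0,0,0,0,0,0,0,0,0,0,0,0,0,0,0,0,0,0,0,0,0,0,0,0], "claw": 0.01, "force": 20}}

```text
clock: 3.2
eef_pos: [556.1, 40.1, 5.5]
eef_rot: [3.142, -0.0, 1.613]
wrist_force: [-1.3, -0.1, 2.2]
finger_gap: 26.3
finger_force: 20.0
```

{"name": "jog_arm", "arguments": {"plan": [0,0,0.01,0,0,0,0,0,0.025,0,0,0,-0.005,0,0.045,0,0,0,-0.01,0.01,0.045,0,0,3,-0.015,0.03,0.045,0,0,8,-0.02,0.05,0.045,0,0,14,-0.03,0.08,0.045,0,0,20,-0.035,0.11,0.045,0,0,27,-0.04,0.14,0.045,0,0,34,-0.05,0.17,0.045,0,0,41,-0.055,0.2,0.045,0,0,48,-0.06,0.23,0.045,0,0,55,-0.065,0.26,0.045,0,0,62,-0.07,0.285,0.045,0,0,69,-0.075,0.305,0.045,0,0,76,-0.079,0.32,0.045,0,0,83,-0.079,0.326,0.045,0,0,88,-0.079,0.326,0.045,0,0,92,-0.079,0.326,0.045,0,0,92.5,-0.079,0.326,0.045,0,0,92.5]}}

```text
clock: 5.2
eef_pos: [477.3, 366.0, 51.3]
eef_rot: [3.141, 0.001, -3.057]
wrist_force: [-1.0, 0.2, -0.6]
finger_gap: 26.7
finger_force: 20.0
```

```bash
python3 - <<'E'
from h import *
p,d=camera("scene"); cv2.imwrite("pics/hold.png",p[200:480,120:480,::-1]); print({k:np.round(v,3) for k,v in manip.read_state().items() if k in("eef_pos","eef_rot","finger_force","finger_gap","joints")})
E
```

```text
{'joints': array([ 0.593,  0.575,  1.51 , -0.   ,  1.056, -1.061]), 'eef_pos': array([477.303, 365.954,  51.078]), 'eef_rot': array([ 3.141e+00,  1.000e-03, -3.058e+00]), 'finger_force': np.float64(19.989), 'finger_gap': np.float64(26.969)}
```

View pics/hold.png

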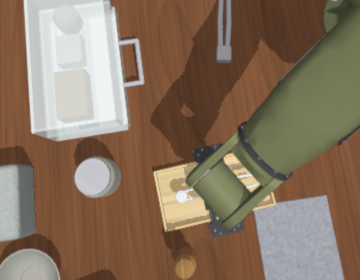

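The tongs are in the gripper above the tray, with the ball end at crop (183,196) and the arms at (245,180), and lie along the tray. I'll lower them now.

{"name": "jog_arm", "arguments": {"plan": [0,0,-0.01,0,0,0,0,0,-0.02,0,0,0,0,0,-0.03,0,0,0,0,0,-0.035,0,0,0,0,0,-0.038,0,0,0,0,0,-0.0395,0,0,0,0,0,-0.0395,0,0,0,0,0,-0.0395,0,0,0,0,0,-0.0395,0,0,0]}}

```text
clock: 6.15
eef_pos: [477.1, 366.0, 11.5]
eef_rot: [-3.141, -0.0, -3.056]
wrist_force: [-2.9, -2.1, 6.4]
finger_gap: 26.6
finger_force: 19.9
```

{"name": "jog_arm", "arguments": {"plan": [0,0,0,0,0,0,0,0,0,0,0,0,0,0,0,0,0,0,0,0,0,0,0,0,0,0,0,0,0,0,0,0,0,0,0,0,0,0,0.01,0,0,0,0,0,0.03,0,0,0,0,0,0.06,0,0,0,0,0,0.1,0,0,0,0,0,0.14,0,0,0,0,0,0.14,0,0,0], "claw": 0.055}}

```text
clock: 7.35
eef_pos: [478.9, 367.3, 157.6]
eef_rot: [3.137, 0.008, -3.056]
wrist_force: [0.6, -0.1, 0.4]
finger_gap: 54.4
finger_force: 0.0
```

{"name": "jog_arm", "arguments": {"plan": [0.005,-0.02,0.0,0,0,0,0.01,-0.055,0.0,0,0,0,0.02,-0.095,0.0,0,0,-1,0.03,-0.135,0.0,0,0,-2,0.04,-0.175,0.0,0,0,-3,0.05,-0.215,0.0,0,-3,-3.8,0.06,-0.255,0.0,0.2,-7,-3.8,0.07,-0.29,0.0,0.4,-12,-3.8,0.08,-0.315,0.0,0.6,-17,-3.8,0.083,-0.328,0.0,0.7,-21,-3.8,0.083,-0.331,0.0,0.8,-25,-3.8,0.083,-0.331,0.0,0.8,-25,-3.8,0.083,-0.331,0.0,0.8,-25,-3.8], "claw": 0}}

```text
clock: 8.65
eef_pos: [560.1, 35.2, 151.3]
eef_rot: [-3.132, 0.435, -3.121]
wrist_force: [0.5, 0.2, 0.3]
finger_gap: 0.4
finger_force: 0.0
```

```bash
python3 - <<'E'
from h import *
p,d=camera("scene"); cv2.imwrite("pics/tongsin.png",cv2.resize(p[150:450,120:480,::-1],(720,600))); s=manip.read_state(); print({k:np.round(v,3) for k,v in s.items() if k in("clock","eef_pos","eef_rot","finger_gap","joints")})
print(R.from_euler('xyz',s['eef_rot']).as_matrix().round(3))
m=np.zeros((480,640),np.uint8); hsv=cv2.cvtColor(p,cv2.COLOR_RGB2HSV)
m[345:430,272:398]=((hsv[...,1]<45)&(hsv[...,2]>150))[345:430,272:398]
v,u=np.nonzero(m); print(len(u),cv2.minAreaRect(plane("scene",np.c_[u,v],17)[:,:2].astype(np.float32)))
E
```

```text
{'clock': np.float64(8.7), 'joints': array([-2.000e-03,  1.610e-01,  1.890e+00,  1.000e-03,  6.550e-01,
       -1.593e+00]), 'eef_pos': array([560.389,  35.348, 151.402]), 'eef_rot': array([-3.132,  0.435, -3.121]), 'finger_gap': np.float64(0.521)}
[[-0.907 -0.017  0.422]
 [-0.019  1.    -0.001]
 [-0.422 -0.008 -0.907]]
1007 ((436.48980712890625, 381.970458984375), (116.48731231689453, 251.6453857421875), 63.50401306152344)
```

View pics/tongsin.png

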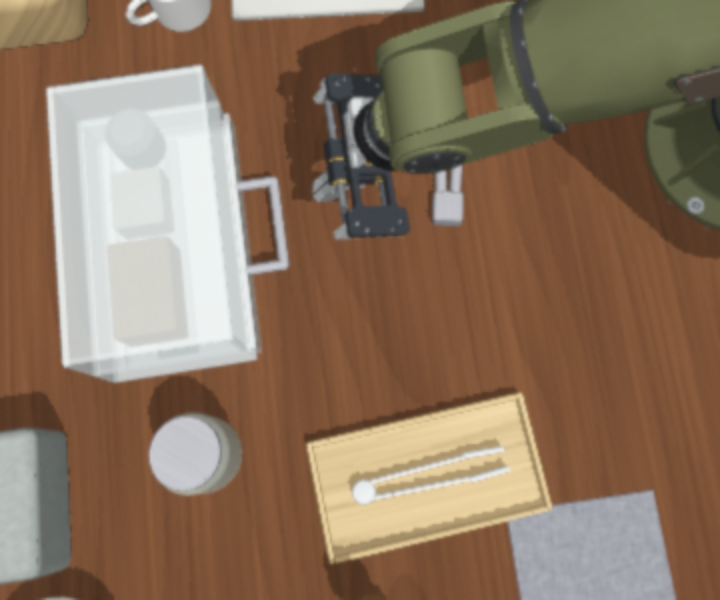

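The tongs lie flat and centred in the tray, with the ball at (363,492), the jaws at (505,460) and the tray centre at (430,478). The handle is free, so next I'll hook it from behind.

{"name": "jog_arm", "arguments": {"plan": [0.03,0,0,0,0,0,0.06,0,-0.01,0,0,0,0.08,0,-0.025,0,0,0,0.09,0,-0.045,0,0,0,0.09,0,-0.065,0,0,0,0.09,0,-0.08,0,0,0,0.09,0,-0.09,0,0,0,0.09,0,-0.1,0,0,0,0.09,0,-0.107,0,0,0,0.09,0,-0.111,0,0,0,0.09,0,-0.111,0,0,0,0.09,0,-0.111,0,0,0]}}

```text
clock: 9.9
eef_pos: [650.4, 35.0, 40.5]
eef_rot: [-3.132, 0.437, -3.121]
wrist_force: [0.8, 0.9, 0.0]
finger_gap: 0.6
finger_force: 0.0
```

{"name": "jog_arm", "arguments": {"plan": [-0.006,0,0,0,0,0,-0.013,0,0,0,0,0,-0.021,0,0,0,0,0,-0.03,0,0,0,0,0,-0.04,-0.001,0,0,0,0,-0.05,-0.001,0,0,0,0,-0.06,-0.001,0,0,0,0,-0.07,-0.001,0,0,0,0,-0.08,-0.002,0,0,0,0,-0.09,-0.002,0,0,0,0,-0.1,-0.002,0,0,0,0,-0.106,-0.002,0,0,0,0,-0.11,-0.002,0,0,0,0,-0.112,-0.002,0,0,0,0,-0.112,-0.002,0,0,0,0]}}

```text
clock: 11.4
eef_pos: [537.8, 33.1, 39.7]
eef_rot: [-3.132, 0.436, -3.121]
wrist_force: [-0.3, -0.5, -0.4]
finger_gap: 0.3
finger_force: 0.0
```

{"name": "jog_arm", "arguments": {"plan": [-0.001,0,0,0,0,0,-0.002,0,0,0,0,0,-0.003,0,0,0,0,0,-0.004,0,0,0,0,0,-0.005,0,0,0,0,0,-0.005,0,0,0,0,0]}}

```text
clock: 12.0
eef_pos: [533.0, 33.0, 39.9]
eef_rot: [-3.132, 0.436, -3.121]
wrist_force: [0.0, -0.5, -0.7]
finger_gap: -0.1
finger_force: 0.1
```

```bash
python3 - <<'E'
from h import *
p,d=camera("scene"); cv2.imwrite("pics/out.png",cv2.resize(p[170:350,130:370,::-1],(800,600),interpolation=cv2.INTER_CUBIC)); print(manip.read_state()['wrist_force'])
E
```

```text
[-0.1808202   0.06037576  0.04162351]
```

View pics/out.png

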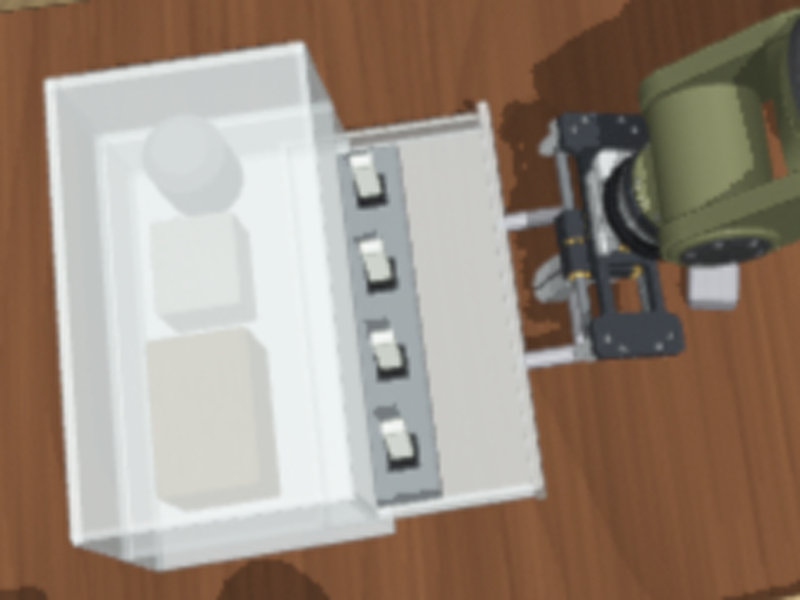

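The drawer is out, with the panel's top edge running from crop (488,105) to (542,495). The four toggles have their bases at about (370,200), (382,287), (392,372) and (403,462), and their tips lean to the right (-y). Next I'll measure the travel.

```bash
python3 - <<'E'
from h import *
f=lambda a:np.array(a)*.3+[130,170]
e=plane("scene",f([[491,108],[544,492]]),62); print("panel outer",e.round(1))
b=plane("scene",f([[372,187],[382,273],[392,358],[403,448]]),35); print("toggles mid",b.round(1))
t=plane("scene",f([[360,158],[370,243],[382,330],[392,425]]),70); print("tips",t.round(1))
h=plane("scene",f([[510,222],[530,357]]),54); print("leg",h.round(1))
yaw=np.radians(1.15); M=np.array([[np.cos(yaw),-np.sin(yaw)],[np.sin(yaw),np.cos(yaw)]]); o=np.array([764.5,38])
for n,x in("panel",e),("tog",b),("tips",t): print(n,((x[:,:2]-o)@M).round(1).tolist())
print("bank expected",(o+M@[-106,0]).round(1),[(o+M@[-106,y]).round(1).tolist() for y in(-150,140)])
E
```

```text
panel outer [[ 554.6 -110.7   62. ]
 [ 551.3  191.1   62. ]]
toggles mid [[655.8 -68.4  35. ]
 [654.7   2.7  35. ]
 [653.7  70.6  35. ]
 [652.3 140.2  35. ]]
tips [[658.8 -80.5  70. ]
 [657.6 -11.6  70. ]
 [655.1  56.8  70. ]
 [654.7 128.6  70. ]]
leg [[551.3 -18.6  54. ]
 [549.1  88.7  54. ]]
panel [[-212.8, -144.5], [-210.1, 157.4]]
tog [[-110.8, -104.2], [-110.4, -33.1], [-110.2, 34.8], [-110.2, 104.5]]
tips [[-108.1, -116.4], [-107.9, -47.4], [-109.0, 21.0], [-108.0, 92.8]]
bank expected [658.5  35.9] [[661.5, -114.1], [655.7, 175.8]]
```

{"name": "jog_arm", "arguments": {"plan": [-0.001,0,0,0,0,0,-0.002,0,0,0,0,0,-0.003,0,0,0,0,0,-0.003,0,0,0,0,0]}}

```text
clock: 12.45
eef_pos: [531.7, 33.0, 41.0]
eef_rot: [-3.132, 0.441, -3.121]
wrist_force: [9.7, -0.3, -1.8]
finger_gap: 0.4
finger_force: 4.3
```

The stop is reached (9.7 N), so the drawer is fully out. I'll unhook, lean further back and go to the right-hand end of the row.

{"name": "jog_arm", "arguments": {"plan": [0.005,0,0,0,0,0,0.009,0,0,0,0,0,0.009,0,0.01,0,0,0,0.009,0,0.03,0,0,0,0.009,0,0.055,0,0,0,0.02,-0.02,0.07,0,-3,0,0.045,-0.05,0.07,0,-7,0,0.07,-0.08,0.07,0,-10,0,0.09,-0.11,0.07,0,-10,0,0.105,-0.14,0.065,0,-10,0,0.11,-0.151,0.06,0,-10,0,0.11,-0.151,0.06,0,-10,0,0.11,-0.151,0.06,0,-10,0]}}

```text
clock: 13.75
eef_pos: [639.8, -117.5, 100.1]
eef_rot: [-3.128, 0.61, -3.119]
wrist_force: [-0.2, 0.6, -0.1]
finger_gap: 0.1
finger_force: 0.0
```

{"name": "jog_arm", "arguments": {"plan": [0.005,0,-0.01,0,0,0,0.012,0,-0.02,0,0,0,0.018,0,-0.03,0,0,0,0.02,0,-0.037,0,0,0,0.02,0,-0.04,0,0,0,0.02,0,-0.04,0,0,0]}}

```text
clock: 14.35
eef_pos: [659.8, -117.8, 59.1]
eef_rot: [-3.128, 0.61, -3.119]
wrist_force: [-0.2, -0.4, 0.3]
finger_gap: 0.5
finger_force: 0.0
```

```bash
python3 - <<'E'
from h import *
p,d=camera("scene"); cv2.imwrite("pics/start.png",cv2.resize(p[170:350,130:370,::-1],(800,600),interpolation=cv2.INTER_CUBIC)); s=manip.read_state(); print(s['wrist_force'],s['eef_pos'],s['joints'])
E
```

```text
[-0.23840454  0.90194465  0.54055416] [ 659.96989622 -117.93095667   59.70713203] [-0.29986085  0.48300121  1.77477639  0.53318794  0.33848945 -2.34542342]
```

View pics/start.png

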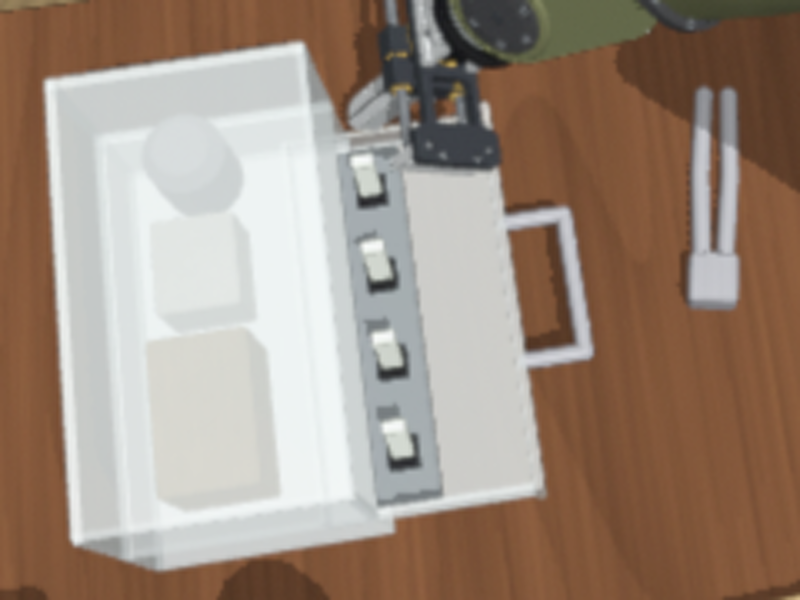

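The fingertip is at about (362,115), just right of toggle 1 at (366,165) and in line with the row. Now the sweep.

{"name": "jog_arm", "arguments": {"plan": [0,0.005,0,0,0,0,0,0.013,0,0,0,0,0,0.022,0,0,0,0,-0.001,0.031,0,0,0,0,-0.001,0.04,0,0,0,0,-0.001,0.05,0,0,0,0,-0.001,0.06,0,0,0,0,-0.001,0.07,0,0,0,0,-0.002,0.08,0,0,0,0,-0.002,0.09,0,0,0,0,-0.002,0.1,0,0,0,0,-0.002,0.11,0,0,0,0,-0.002,0.12,0,0,0,0,-0.003,0.13,0,0,0,0,-0.003,0.14,0,0,0,0,-0.003,0.15,0,0,0,0]}}

```text
clock: 16.0
eef_pos: [657.1, 33.0, 60.4]
eef_rot: [-3.128, 0.612, -3.118]
wrist_force: [-0.6, 0.2, 0.6]
finger_gap: 0.7
finger_force: 0.4
```

{"name": "jog_arm", "arguments": {"plan": [0,0.01,0,0,0,0,0,0.02,0,0,0,0,-0.001,0.03,0,0,0,0,-0.001,0.04,0,0,0,0,-0.001,0.05,0,0,0,0,-0.001,0.06,0,0,0,0,-0.002,0.07,0,0,0,0,-0.002,0.08,0,0,0,0,-0.002,0.09,0,0,0,0,-0.002,0.1,0,0,0,0,-0.002,0.11,0,0,0,0,-0.003,0.12,0,0,0,0,-0.003,0.13,0,0,0,0,-0.003,0.138,0,0,0,0,-0.003,0.144,0,0,0,0,-0.003,0.144,0,0,0,0]}}

```text
clock: 17.6
eef_pos: [654.1, 177.0, 60.2]
eef_rot: [-3.128, 0.611, -3.118]
wrist_force: [1.0, 0.3, 0.3]
finger_gap: 0.4
finger_force: 0.4
```

```bash
python3 - <<'E'
from h import *
p,d=camera("scene"); cv2.imwrite("pics/swept.png",cv2.resize(p[170:350,130:370,::-1],(800,600),interpolation=cv2.INTER_CUBIC)); s=manip.read_state(); print(s['wrist_force'],s['eef_pos'],s['joints'])
E
```

```text
[-0.89768608  1.66109149  1.32572602] [654.08362319 176.50021645  60.07013059] [ 0.27096628  0.50145306  1.74407809 -0.48188128  0.3381899  -0.90791234]
```

View pics/swept.png

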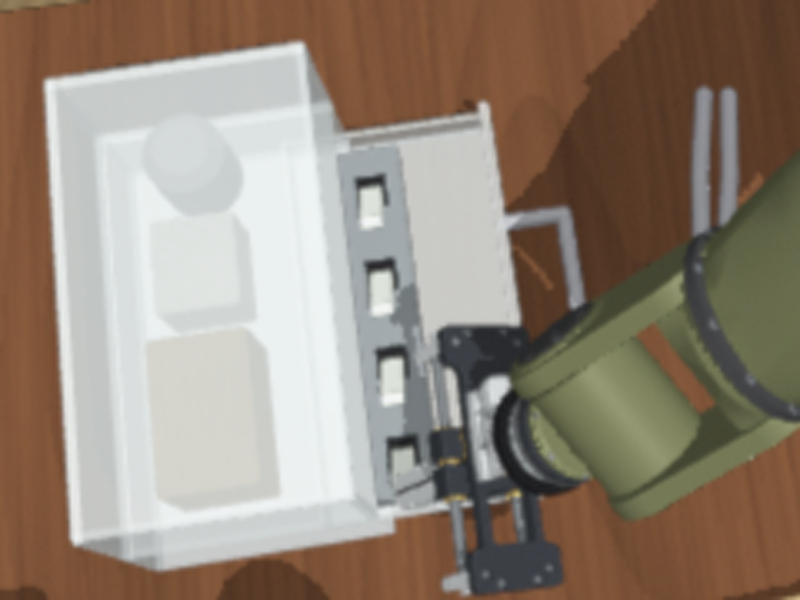

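All four toggles now lean left (off). The first three tips are at (370,205), (382,293) and (393,382), and toggle 4 at (402,460) is under the fingertip. The drawer is still out. I'll move back, then to the front of the handle.

{"name": "jog_arm", "arguments": {"plan": [0,0.004,0,0,0,0,0,0.006,0,0,0,0,-0.002,0.006,0.01,0,0,0,-0.012,0.006,0.03,0,0,0,-0.03,0.006,0.05,0,0,0,-0.055,-0.01,0.055,0,3,0,-0.085,-0.03,0.055,0,6,0,-0.115,-0.06,0.055,0,9,0,-0.145,-0.09,0.055,0,12,0,-0.17,-0.12,0.055,0,15,0,-0.182,-0.138,0.055,0,15,0,-0.184,-0.144,0.05,0,15,0,-0.184,-0.144,0.04,0,15,0,-0.184,-0.144,0.04,0,15,0]}}

```text
clock: 19.05
eef_pos: [469.9, 32.5, 98.6]
eef_rot: [-3.134, 0.347, -3.122]
wrist_force: [-0.7, -0.6, -0.2]
finger_gap: 0.7
finger_force: 0.0
```

```bash
python3 - <<'E'
from h import *
p,d=camera("scene"); cv2.imwrite("pics/pre.png",cv2.resize(p[170:350,130:370,::-1],(800,600),interpolation=cv2.INTER_CUBIC)); s=manip.read_state(); print(s['wrist_force'],s['eef_pos'],s['joints'])
E
```

```text
[0.30664314 0.65544643 0.1502895 ] [470.05951336  32.68630699  99.0455552 ] [-0.01012819  0.0818031   2.10076536  0.00544189  0.6114118  -1.60399054]
```

View pics/pre.png

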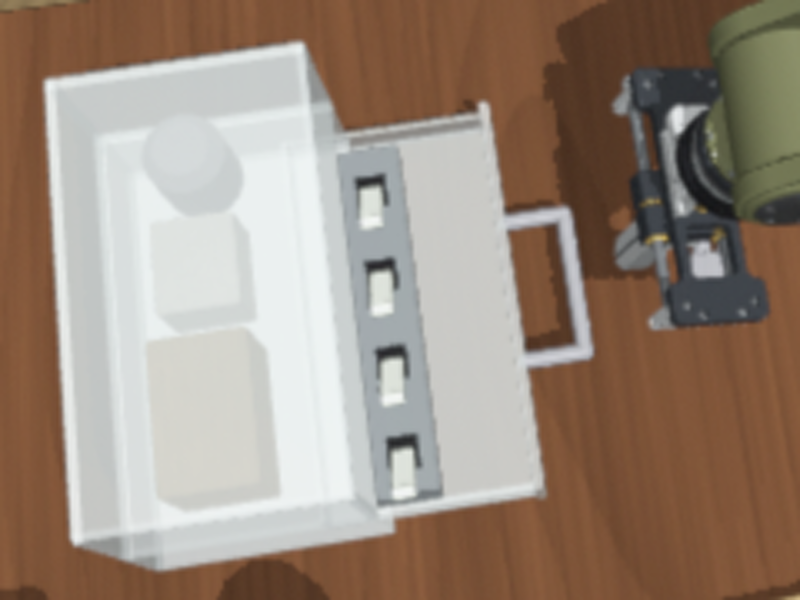

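All four toggles are fully off and alike, and the fingertip is at (632,250), in front of the handle bar at (577,285). Now I'll lower and push.

{"name": "jog_arm", "arguments": {"plan": [0,0,-0.02,0,0,0,0,0,-0.04,0,0,0,0,0,-0.055,0,0,0,0.005,0,-0.059,0,0,0,0.015,0,-0.059,0,0,0,0.023,0,-0.059,0,0,0,0.03,0,-0.059,0,0,0,0.038,0,-0.059,0,0,0,0.048,0,-0.059,0,0,0,0.058,0.001,-0.059,0,0,0,0.068,0.001,-0.059,0,0,0,0.078,0.001,-0.059,0,0,0,0.088,0.001,-0.059,0,0,0,0.098,0.002,-0.059,0,0,0,0.108,0.002,-0.059,0,0,0,0.118,0.002,-0.059,0,0,0,0.126,0.002,-0.059,0,0,0,0.131,0.002,-0.059,0,0,0,0.134,0.002,-0.059,0,0,0,0.134,0.002,-0.059,0,0,0]}}

```text
clock: 21.1
eef_pos: [604.5, 34.0, 41.1]
eef_rot: [-3.134, 0.35, -3.122]
wrist_force: [0.2, -0.5, -1.5]
finger_gap: 0.2
finger_force: 0.0
```

{"name": "jog_arm", "arguments": {"plan": [0.001,0,0,0,0,0,0.002,0,0,0,0,0,0.003,0,0,0,0,0,0.004,0,0,0,0,0,0.004,0,0,0,0,0]}}

```text
clock: 21.6
eef_pos: [607.6, 34.0, 40.7]
eef_rot: [-3.134, 0.348, -3.122]
wrist_force: [-4.3, -0.4, 2.6]
finger_gap: 0.7
finger_force: 2.2
```

{"name": "jog_arm", "arguments": {"plan": [0.001,0,0,0,0,0,0.001,0,0,0,0,0,0.001,0,0,0,0,0]}}

```text
clock: 21.9
eef_pos: [607.8, 34.0, 40.2]
eef_rot: [-3.134, 0.346, -3.122]
wrist_force: [-10.2, -0.3, 3.2]
finger_gap: 0.3
finger_force: 4.3
```

The drawer is against its stop (-10 N). I'll back off and check.

{"name": "jog_arm", "arguments": {"plan": [-0.003,0,0,0,0,0,-0.015,0,0,0,0,0,-0.04,0,0.01,0,0,0,-0.07,0,0.04,0,0,0,-0.1,0,0.08,0,0,0,-0.12,0,0.12,0,0,0,-0.13,0,0.15,0,0,0,-0.13,0,0.15,0,0,0,-0.13,0,0.15,0,0,0]}}

```text
clock: 22.8
eef_pos: [479.4, 34.0, 191.4]
eef_rot: [-3.134, 0.351, -3.122]
wrist_force: [0.6, -0.3, -0.8]
finger_gap: 0.4
finger_force: 0.0
```

```bash
python3 - <<'E'
from h import *
p,d=camera("scene"); cv2.imwrite("pics/end.png",cv2.resize(p[60:480,100:460,::-1],(514,600),interpolation=cv2.INTER_CUBIC)); s=manip.read_state(); print(s['wrist_force'],s['eef_pos'])
E
```

```text
[ 0.3997853  -0.3299781  -0.08616858] [479.14358751  34.01027621 190.38109837]
```

View pics/end.png

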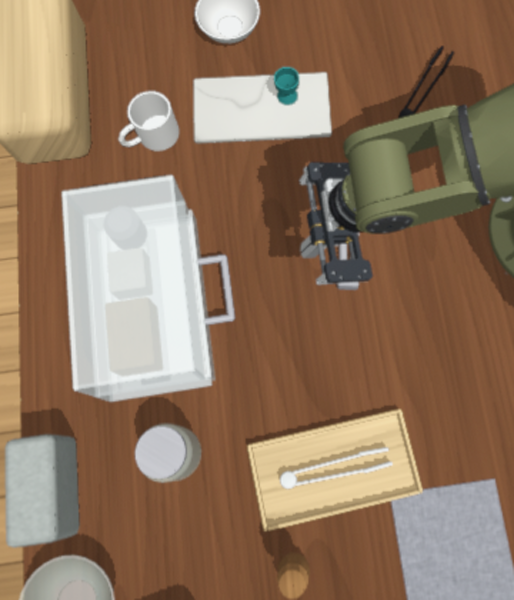

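The drawer is shut, with its handle at (220,290) where it began. The tongs lie flat in the tray at (335,470), the bystanders in view look unmoved, and the arm is clear. I'll hand in.

```bash
python3 -c "
from cell import manip
print(manip.sign_off())"
```

```text
the job is handed in; nothing more can be done
None
```

I handed the job in at about 23 s of the 72 s allowed: the tongs lie flat in the tray, all four toggles were swept off in one drag, and the drawer is pushed home; the sign-off gave no verdict.

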